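# Set up the projection line on the optical rail

### The arm

A 6-joint arm with a two-finger parallel gripper is mounted at the origin on a cart in front of the work surface, level with it; the furniture and walls round the work are solid. World frame = base frame: x ahead of the robot, y to its left, z up, the work surface at z = 0. Lengths are in m, angles in rad, forces in N, time in s.
With the tool pointing down it reaches from about 0.3 to 0.875 m from the base axis. Payload 6.4 kg.
Tool frame: the origin (TCP) lies at the very end of the fingers, on their centre line; the grasp point (between the pads) lies 19 mm behind it; z points along the fingers, y is the line along which they close (so a half turn about z gives the same grasp; the last joint's range is limited). The gripper opens to 85 mm and grips with 20 to 120 N. Pads are 22 mm wide; open, the fingers measure 114 mm over their backs; the gripper's body (76 mm by 85 mm) begins 54 mm behind the grasp point. The pads swing forward as they close: fully open they stand 13 mm farther back than shut.
Start: joints at [-1.43, 0.181, 1.607, -0, 1.354, -0.206], TCP at [0.195, -0.541, 0.231] pointing down, gripper open.
Joint ranges: [-2.99, 2.99], [-0.89, 2.07], [0.3, 2.58], [-1.14, 4.28], [0, 2.63], [-3.12, 3.12]. Speed limits (rad/s): [2.57, 2.57, 3.01, 3.14, 3.14, 3.14].

### API

Orientations are given as a unit quaternion [w, x, y, z].
In Python, from bench import * gives the robot as it stands. The module is installed in compiled form; this text tells all that it offers.
- The arm moves only by the tool arm_command, never from a script. Its arguments are lists of equal length, an entry for each row: "dp": the shift along the tool's x, y, z in units of 0.25 m (1.0 is 0.25 m), a list of three; "turn": the turn, a rotation vector about the tool's x, y, z in units of 30 degrees (1.0 is 30 degrees), a list of three; "jaw": the opening, from 0 (shut) to 1 (fully open). A call has 1 to 5 rows; each row is the pose to reach, as a shift and turn from the pose commanded when the call began, along the tool's axes at that moment; what a row does not reach only later rows make up. A row lasts 1/8 s, in which the tool goes at most 62.5 mm and 10.7 degrees, less where a joint would pass 70% of its speed; a pose out of reach is approached as far as the arm can. A call with a number of a shift or a turn outside -1 to 1 is refused whole. A call with a gripper value outside its range is refused whole. The fingers move at their own pace and stop on an object; the grip force is fixed at half the most. Time passes only in rows, so rows that repeat a pose let the fingers close. It gives the time, the measured TCP pose, the force, the opening and the grip force at its end, in the units of the state.
- get_obs(): the state, without advancing time (a new reading comes with each control period).
- camera(name): name is "scene" or "top" or "wrist"; returns the picture (400x640x3 uint8, blue, green, red); there is no depth.
- get_calibration(name): a dict with "camera_matrix" (3x3 intrinsics, pixels), "k1" (the pictures are not rectified: a ray, as slopes to the right and down, at radius r is drawn at 1 + k1 r^2 times it, then the intrinsics apply), "R" (3x3) and "t" (3): a world point X has camera coordinates R X + t; the wrist camera has in their place "mount" (4x4, takes a point from camera to tool coordinates, whose origin is the TCP and whose axes are the flange's). Camera axes: x right, y down, z forward; pixel columns grow to the right and rows downward; lengths in m; the calibration is good to about 2 mm. A picture is of the moment at which its call begins: read the wrist's pose just before it. get_calibration takes no time and is no camera call.
- hand_in(): hands the job in; it is judged then, once.
The state is a dict: "time_s": time; "q": joint angles; "dq": joint speeds; "joint_efforts": joint torques, N m; "eef_pos": TCP position; "eef_rot": TCP orientation; "wrist_force": force on the tool from outside, world axes, zero at the start; "torque": the same for the moment, N m; "opening": opening from 0.0 (shut) to 1.0 (fully open); "grasp_force": force on a finger pad.
Only numpy, scipy, OpenCV 4.12 (cv2) and the standard library are available. Lean on these libraries where they do the work, as an engineer would, in place of code of your own. Each camera call takes 0.05 s, during which the arm holds its last target. There are 200 camera calls.

### The job

Set up the projection line on the optical rail: put the four loose riders astride the rail, fully seated, square to it and one at each white index mark, with the condenser next to the lamp, the objective next to the screen, the slide holder right after the condenser, and the iris between the slide holder and the objective. Do not knock any rider over, and leave the lens barrel, tweezers and marker where they are.

Things in the scene. Friction and masses are not known exactly. Their poses are not given: they have to be found in the camera images.
- rail: Fixed black rail, 390 mm long (x), base strip 90 mm wide and 6 thick, ridge of triangular section (sides 30 degrees off vertical, top 12 mm wide at 40 mm height). Origin: on the bench under its middle. White index marks across ridge and strip at x = -93, -31, 31, 93 mm. Lamp and screen stand on it at x = -165 and 165 mm, which at which end varies.
- lamp: Lamp house fixed at one end of the rail: upright grey finned cylinder, 57 mm across, top 125 mm above its origin, with a black snout to each side along the rail. Origin: centre of the underside of its saddle, on the rail's centre line, 12 mm above the bench.
- screen: Viewing screen fixed at the other end of the rail: upright white square in a dark frame, 76 mm wide and high, across the rail, top 124 mm above its origin. Origin: centre of the underside of its saddle, on the rail's centre line, 12 mm above the bench.
- condenser: Condenser: big lens in a round black cell, 60 mm across, 18 thick, centre 86 mm up. On a post on an aluminium saddle 40 mm long (x), 68 wide (y), 44 high, V notch below along x, 45 mm wide at the bottom: drops over the rail from above, either way round, and self-centres. Loose, 0.26 kg. Origin: centre under the feet; x: optical axis; seated on the rail 12 mm over the rail's.
- slide_holder: Slide holder: thin square black frame 54 mm wide and high, 8 thick, centre 86 mm up. On a post on an aluminium saddle 40 mm long (x), 68 wide (y), 44 high, V notch below along x, 45 mm wide at the bottom: drops over the rail from above, either way round, and self-centres. Loose, 0.26 kg. Origin: centre under the feet; x: optical axis; seated on the rail 12 mm over the rail's.
- iris: Iris: round black ring 52 mm across, 12 thick, small hole, thin lever on top; centre 86 mm up. On a post on an aluminium saddle 40 mm long (x), 68 wide (y), 44 high, V notch below along x, 45 mm wide at the bottom: drops over the rail from above, either way round, and self-centres. Loose, 0.26 kg. Origin: centre under the feet; x: optical axis; seated on the rail 12 mm over the rail's.
- objective: Objective: narrow black tube along x, 36 mm across, 44 long, centre 86 mm up. On a post on an aluminium saddle 40 mm long (x), 68 wide (y), 44 high, V notch below along x, 45 mm wide at the bottom: drops over the rail from above, either way round, and self-centres. Loose, 0.26 kg. Origin: centre under the feet; x: optical axis; seated on the rail 12 mm over the rail's.
- lens_barrel: Bystander: dark lens barrel standing on end on the bench among the riders, no saddle, 65 mm in diameter, 62 mm high, loose. Origin: centre of its underside.
- tweezers: Bystander: steel tweezers lying on the bench, 18 x 120 x 10 mm, long axis local y, loose. Origin: centre of the underside.
- marker: Bystander: black marker pen lying on the bench, 12 x 128 x 13 mm, long axis local y, loose. Origin: centre of the underside.

How it is judged:
At the end, for the whole second after the job is handed in: All four riders released, at rest and seated on the rail (8 to 16 mm up, within 5 mm of its centre line, upright to 0.06, square to 0.08 rad), each within 12 mm of its mark: from the lamp's centre condenser 72, slide holder 134, iris 196, objective 258 mm; bystanders not moved (y of condenser in the frame of rail between -0.005 and 0.005 m and z of condenser in the frame of rail between 0.008 and 0.016 m and angle between the x axis of each of condenser, slide_holder, iris, objective and the x axis of rail, either way round below 0.08 rad and angle between each of condenser, slide_holder, iris, objective's own z axis and vertical below 0.06 rad and horizontal distance between condenser and lamp between 0.06 and 0.084 m and linear speed of each of condenser, slide_holder, iris, objective below 0.02 m/s and contact force between the fingers and condenser below 0.2 N and y of slide_holder in the frame of rail between -0.005 and 0.005 m and z of slide_holder in the frame of rail between 0.008 and 0.016 m and horizontal distance between slide_holder and lamp between 0.122 and 0.146 m and contact force between the fingers and slide_holder below 0.2 N and y of iris in the frame of rail between -0.005 and 0.005 m and z of iris in the frame of rail between 0.008 and 0.016 m and horizontal distance between iris and lamp between 0.184 and 0.208 m and contact force between the fingers and iris below 0.2 N and y of objective in the frame of rail between -0.005 and 0.005 m and z of objective in the frame of rail between 0.008 and 0.016 m and horizontal distance between objective and lamp between 0.246 and 0.27 m and contact force between the fingers and objective below 0.2 N); the robot touches nothing.
It fails at once if a rider is knocked over (angle between any of condenser, slide_holder, iris, objective's own z axis and vertical above 0.7 rad).
It fails at once if the lens barrel, the tweezers or the marker is moved by more than 30 mm, or the barrel is tipped (distance of any of lens_barrel, tweezers, marker from where it was at the start of the episode above 0.03 m or angle between lens_barrel's own z axis and vertical above 0.5 rad).
It also fails if it takes over 117 s, if anything falls off the work surface, if the arm or the gripper's body presses on something with over 40 N, if the wrist force passes 120 N, or if a joint passes its speed limit or range.

## Working session

There is one attempt and no reset: what is moved stays moved. The work goes in short steps, Python scripts to look and compute and a tool call to move; the robot and the scene stay as the last step left them, time stands still between calls to the robot, and variables do not carry over. Pictures are saved under pics/ and viewed, at most 14 in all, crops included, and the job is handed in when it is done.

Besides the shell and the picture viewer there is one more tool, called after "Call:" by a JSON object that holds its "api" and its "payload". arm_command: Moves the arm, as the interface text tells. Its arguments: {"type":"object","properties":{"dp":{"type":"array"},"turn":{"type":"array"},"jaw":{"type":"array"}},"required":["dp","turn","jaw"]}

```bash
mkdir -p pics; cat > h.py <<'E'
from bench import *
import numpy as np, cv2
from scipy.spatial.transform import Rotation as Ro
def rot(q): return Ro.from_quat([q[1],q[2],q[3],q[0]])
E
python3 - <<'E'
from h import *
o=get_obs(); print(o['time_s'],o['eef_pos'],o['eef_rot'],o['opening'])
for n in ['scene','top']:
    cv2.imwrite(f'pics/{n}0.png',camera(n)); c=get_calibration(n); print(n,c)
print(get_calibration('wrist'))
E
```

```text
0.0 [ 0.19538511 -0.54019854  0.23036534] [-9.02772024e-04  9.85004149e-01  1.72528285e-01  3.82957465e-05] 0.999916743892338
scene {'camera_matrix': array([[416.46099774,   0.        , 318.98753991],
       [  0.        , 416.46099774, 195.20462388],
       [  0.        ,   0.        ,   1.        ]]), 'k1': 0.034377050104211035, 'R': array([[ 0.70387525, -0.7103168 , -0.00311176],
       [-0.3872624 , -0.38007068, -0.83998459],
       [ 0.59547247,  0.59244943, -0.54260133]]), 't': array([-0.35832717,  0.23518136,  0.94806094])}
top {'camera_matrix': array([[369.80580958,   0.        , 315.74875976],
       [  0.        , 369.80580958, 197.37012287],
       [  0.        ,   0.        ,   1.        ]]), 'k1': -0.08692338760598718, 'R': array([[-0.02724003, -0.9995505 , -0.012521  ],
       [-0.99141421,  0.02861655, -0.12758899],
       [ 0.12788995,  0.00893797, -0.99174809]]), 't': array([0.02756206, 0.50344625, 1.19256128])}
{'camera_matrix': array([[315.68665163,   0.        , 318.96995175],
       [  0.        , 315.68665163, 195.68453434],
       [  0.        ,   0.        ,   1.        ]]), 'k1': 0.017596434698108343, 'mount': array([[ 9.93757281e-04, -9.44343937e-01, -3.28958267e-01,
         8.49563609e-02],
       [ 9.99999503e-01,  9.10896657e-04,  4.05999988e-04,
         5.60399738e-04],
       [-8.37566412e-05, -3.28958507e-01,  9.44344372e-01,
        -1.42749222e-01],
       [ 0.00000000e+00,  0.00000000e+00,  0.00000000e+00,
         1.00000000e+00]])}
```

View pics/top0.png

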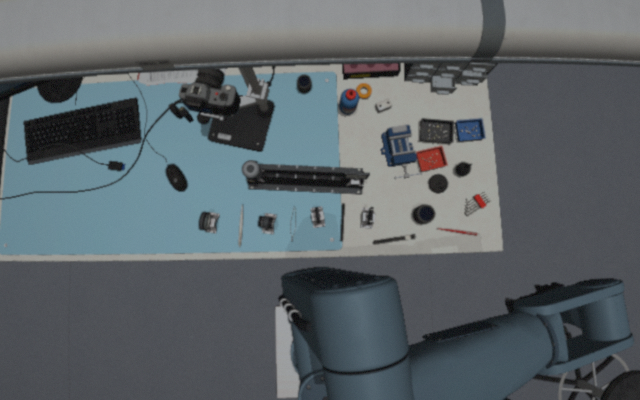

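View pics/scene0.png

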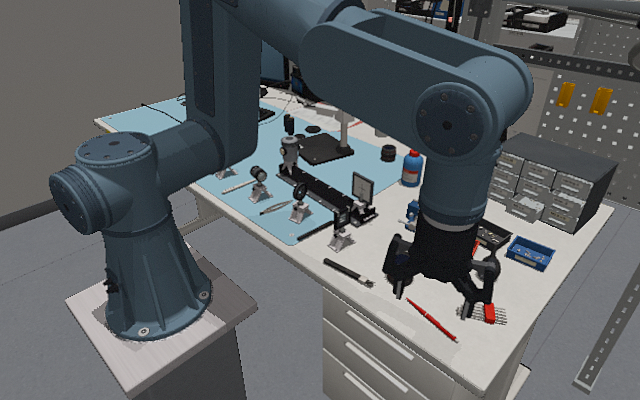

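The top view shows four riders near (209,221), (267,223), (318,215) and (368,215). The lamp is at (250,172) and the screen at (363,180). I'll enlarge both views.

```bash
python3 - <<'E'
from h import *
t=cv2.imread('pics/top0.png'); s=cv2.imread('pics/scene0.png')
cv2.imwrite('pics/tc.png',cv2.resize(t[150:255,190:390],None,fx=4,fy=4,interpolation=cv2.INTER_CUBIC))
cv2.imwrite('pics/sc.png',cv2.resize(s[100:260,200:400],None,fx=3.75,fy=3.75,interpolation=cv2.INTER_CUBIC))
E
```

```text
(no output)
```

View pics/tc.png

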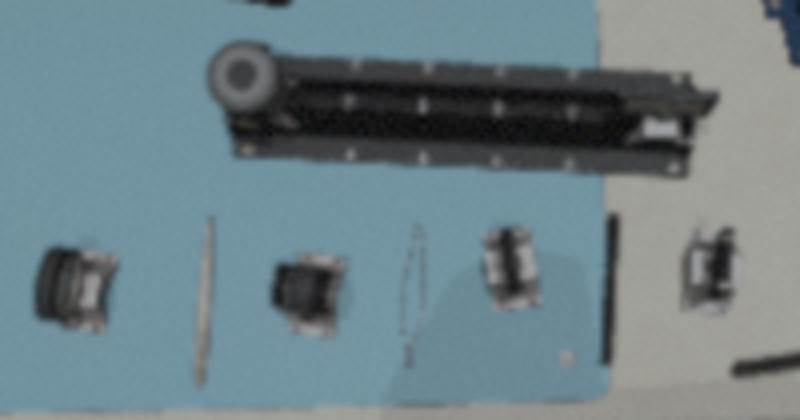

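View pics/sc.png

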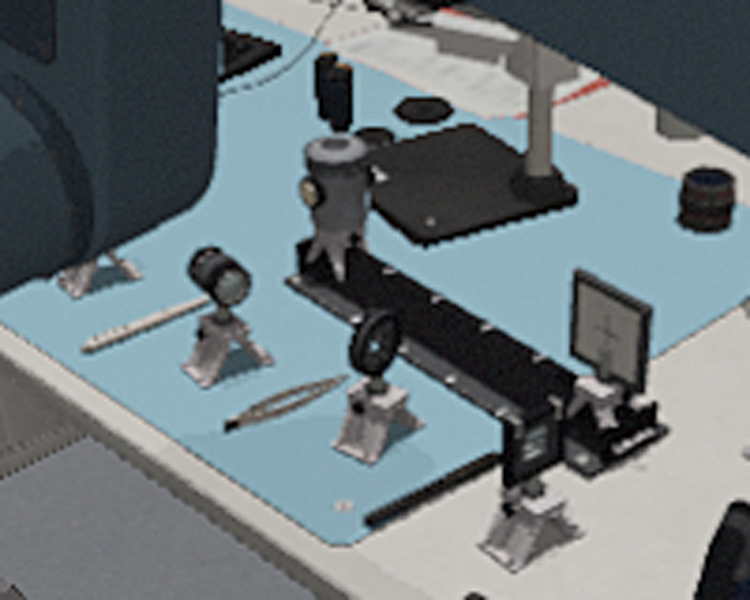

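The lamp is at the left (+y) end. From left to right the riders are condenser (60,285), objective (305,290), iris (512,262) and slide holder (712,265), in crop pixels. Tweezers (413,300) and marker (610,290) lie between them.

```bash
cat >> h.py <<'E'
def ray(c,R,t,uv):
    K=c['camera_matrix']; k=c['k1']
    d=np.array([(uv[0]-K[0,2])/K[0,0],(uv[1]-K[1,2])/K[1,1]]); s=d.copy()
    for _ in range(20): s=d/(1+k*(s@s))
    v=np.array([s[0],s[1],1.]); return -R.T@t, R.T@v
def wristRt(pos,q):
    M=get_calibration('wrist')['mount']; T=np.eye(4); T[:3,:3]=rot(q).as_matrix(); T[:3,3]=pos
    A=np.linalg.inv(T@M); return A[:3,:3],A[:3,3]
def atz(o,d,z): return o+d*(z-o[2])/d[2]
def tri(rays):
    A=np.zeros((3,3)); b=np.zeros(3)
    for o,d in rays:
        d=d/np.linalg.norm(d); P=np.eye(3)-np.outer(d,d); A+=P; b+=P@o
    x=np.linalg.solve(A,b)
    return x,[np.linalg.norm(np.cross(x-o,d/np.linalg.norm(d))) for o,d in rays]
def cray(n,uv):
    c=get_calibration(n); return ray(c,c['R'],c['t'],uv)
E
python3 - <<'E'
from h import *
T=lambda u,v:cray('top',(u/4+190-.375,v/4+150-.375)); S=lambda u,v:cray('scene',(u/3.75+200-.37,v/3.75+100-.37))
for n,z,pts in [('ridge',.04,[(348,101),(423,106),(498,108),(571,112)]),('near',.006,[(351,154),(423,158),(497,162),(569,164)]),('far',.006,[(355,65),(428,68),(500,72),(573,74)])]:
    for p in pts: print(n,atz(*T(*p),z).round(4))
for n,p,z in [('cond saddle',(90,290),.044),('obj',(325,295),.044),('iris',(512,270),.06),('slide',(712,270),.044),('lamp top',(243,75),.137)]: print(n,atz(*T(*p),z).round(4))
print('marks tri', tri([T(497,162),S(447,379)]))
for n,a,b in [('obj',(300,288),(219,275)),('iris',(512,255),(374,343)),('slide',(722,262),(530,450)),('screen base',(660,128),(600,390))]: print(n,tri([T(*a),S(*b)]))
E
```

```text
ridge [0.5822 0.1414 0.04  ]
ridge [0.5761 0.0791 0.04  ]
ridge [0.5726 0.0169 0.04  ]
ridge [ 0.5674 -0.0435  0.04  ]
near [0.5429 0.1434 0.006 ]
near [0.5377 0.0821 0.006 ]
near [0.5324 0.0194 0.006 ]
near [ 0.5289 -0.0416  0.006 ]
far [0.6201 0.1389 0.006 ]
far [0.6155 0.0763 0.006 ]
far [0.6101 0.0147 0.006 ]
far [ 0.6065 -0.0476  0.006 ]
cond saddle [0.4303 0.3562 0.044 ]
obj [0.4213 0.162  0.044 ]
iris [0.4363 0.0089 0.06  ]
slide [ 0.4328 -0.1539  0.044 ]
lamp top [0.5862 0.211  0.137 ]
marks tri (array([0.53117961, 0.02037116, 0.00612263]), [np.float64(0.0015622829759862808), np.float64(0.0015622829759863992)])
obj (array([0.4250677 , 0.17619765, 0.08430274]), [np.float64(0.0003010865256892107), np.float64(0.00030108652568926035)])
iris (array([0.44440145, 0.00996342, 0.0846641 ]), [np.float64(0.0023991607148102756), np.float64(0.002399160714810113)])
slide (array([ 0.43500559, -0.15651111,  0.07571205]), [np.float64(0.0021985218845199206), np.float64(0.0021985218845198867)])
screen base (array([ 0.55169971, -0.11717284,  0.04982878]), [np.float64(0.002073104091787166), np.float64(0.0020731040917872376)])
```

Triangulated heights and the mark spacing agree with the text, so I move now, approaching the slide holder with the wrist camera.

Call:
{"api": "arm_command", "payload": {"dp": [[0.72,-0.56,-0.2],[0.72,-0.56,-0.2],[0.72,-0.56,-0.2],[0.72,-0.56,-0.2],[0.72,-0.56,-0.2]], "turn": [[0,0,-1],[0,0,-1],[0,0,-1],[0,0,-1],[0,0,-1]], "jaw": [1,1,1,1,1]}}

```text
time_s: 0.72
eef_pos: [0.3187, -0.3459, 0.2821]
eef_rot: [0.001, 0.906, 0.423, 0.0]
wrist_force: [0.1, -0.9, -0.0]
opening: 1.002
grasp_force: 0.0
```

```bash
cat >> h.py <<'E'
def go(p,yaw=None):
    "print dp/turn in tool units to reach world p, tool down, tool x at world yaw (deg)"
    o=get_obs(); R=rot(o['eef_rot']); d=R.inv().apply(np.array(p)-o['eef_pos'])/.25
    s='dp %s'%d.round(3)
    if yaw is not None:
        y=np.radians(yaw); X=[np.cos(y),np.sin(y),0]; Y=[np.sin(y),-np.cos(y),0]
        W=Ro.from_matrix(np.array([X,Y,[0,0,-1]]).T); s+=' turn %s'%(np.degrees((R.inv()*W).as_rotvec())/30).round(3)
    print('t %.2f'%o['time_s'],np.array(o['eef_pos']).round(4),s)
E
python3 -c "
from h import *
go([.435,-.18,.30],94)"
```

```text
t 0.72 [ 0.3187 -0.3459  0.2821] dp [ 0.808 -0.068 -0.072] turn [ 3.000e-03  1.000e-03 -1.463e+00]
```

Call:
{"api": "arm_command", "payload": {"dp": [[0.82,-0.07,0],[0.82,-0.07,0],[0.82,-0.07,0],[0.82,-0.07,0],[0.82,-0.07,0]], "turn": [[0,0,-1],[0,0,-1],[0,0,-1],[0,0,-1],[0,0,-1]], "jaw": [1,1,1,1,1]}}

```text
time_s: 1.35
eef_pos: [0.4361, -0.1796, 0.2807]
eef_rot: [-0.0, 0.766, 0.643, -0.0]
wrist_force: [-0.4, -0.3, -0.3]
opening: 1.001
grasp_force: 0.0
```

Call:
{"api": "arm_command", "payload": {"dp": [[0,0,0],[0,0,0],[0,0,0]], "turn": [[0,0,-0.46],[0,0,-0.46],[0,0,-0.46]], "jaw": [1,1,1]}}

```text
time_s: 1.72
eef_pos: [0.4352, -0.1814, 0.2809]
eef_rot: [-0.0, 0.685, 0.728, -0.0]
wrist_force: [0.1, -1.0, 0.0]
opening: 0.999
grasp_force: 0.0
```

```bash
cat >> h.py <<'E'
def snap(n):
    o=get_obs(); im=camera('wrist'); cv2.imwrite(f'pics/{n}.png',im); np.savez(f'pics/{n}.npz',p=o['eef_pos'],q=o['eef_rot']); return o
def wray(n,uv):
    f=np.load(f'pics/{n}.npz'); R,t=wristRt(f['p'],f['q']); return ray(get_calibration('wrist'),R,t,uv)
E
python3 -c "
from h import *
snap('w1');go([.435,-.155,.3],94)"
```

```text
t 1.77 [ 0.4353 -0.1812  0.281 ] dp [ 0.105  0.005 -0.076] turn [-0.001 -0.    -0.017]
```

View pics/w1.png

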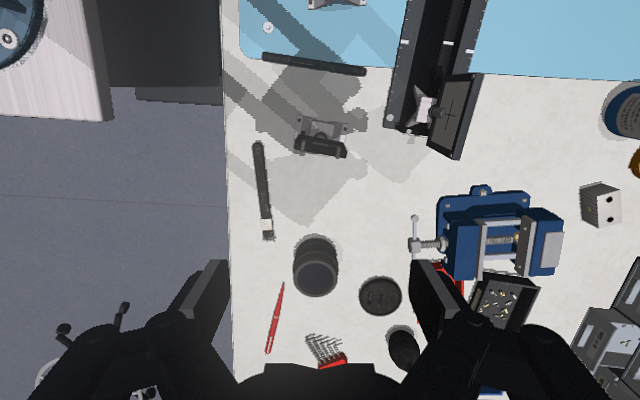

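The slide holder frame is at about (320,147) and appears slightly turned. The barrel is at (316,262), clear of it. I'll enlarge.

```bash
python3 -c "
from h import *
im=cv2.imread('pics/w1.png')
cv2.imwrite('pics/w1c.png',cv2.resize(im[90:170,270:380],None,fx=7,fy=7,interpolation=cv2.INTER_CUBIC))"
```

```text
(no output)
```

View pics/w1c.png

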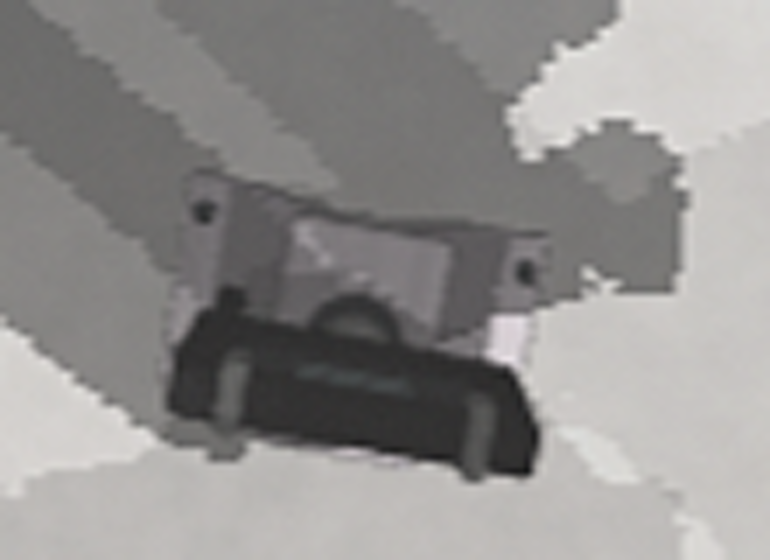

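```bash
python3 - <<'E'
from h import *
W=lambda u,v,z:atz(*wray('w1',(u/7+270-.43,v/7+90-.43)),z)
for n,a,b,z in [('top',(172,410),(535,475),.113),('bot',(210,312),(500,365),.059),('edge',(190,175),(550,235),.004),('screw',(203,210),(525,270),.006)]:
    p,q=W(*a,z),W(*b,z); d=q-p; print(n,p.round(4),q.round(4),'mid',((p+q)/2).round(4),'len %.4f ang %.1f'%(np.linalg.norm(d),np.degrees(np.arctan2(d[1],d[0]))))
E
```

```text
top [ 0.4091 -0.157   0.113 ] [ 0.4612 -0.1631  0.113 ] mid [ 0.4352 -0.16    0.113 ] len 0.0524 ang -6.7
bot [ 0.4111 -0.1509  0.059 ] [ 0.4592 -0.1566  0.059 ] mid [ 0.4351 -0.1537  0.059 ] len 0.0484 ang -6.7
edge [ 0.4035 -0.1343  0.004 ] [ 0.4707 -0.1409  0.004 ] mid [ 0.4371 -0.1376  0.004 ] len 0.0676 ang -5.7
screw [ 0.4063 -0.1402  0.006 ] [ 0.4665 -0.1473  0.006 ] mid [ 0.4364 -0.1438  0.006 ] len 0.0607 ang -6.8
```

```bash
python3 -c "
from h import *
go([.4355,-.1565,.28],83.4)"
```

```text
t 1.77 [ 0.4353 -0.1812  0.281 ] dp [0.099 0.007 0.004] turn [-0.001  0.     0.336]
```

Call:
{"api": "arm_command", "payload": {"dp": [[0.1,0.007,0],[0.1,0.007,0.4],[0.1,0.007,0.6],[0.1,0.007,0.7],[0.1,0.007,0.7]], "turn": [[0,0,0.336],[0,0,0.336],[0,0,0.336],[0,0,0.336],[0,0,0.336]], "jaw": [1,1,1,1,1]}}

```text
time_s: 2.4
eef_pos: [0.4328, -0.1535, 0.1028]
eef_rot: [-0.004, 0.746, 0.666, -0.001]
wrist_force: [0.2, 0.5, 0.5]
opening: 1.003
grasp_force: 0.0
```

```bash
python3 -c "
from h import *
snap('w2');go([.4355,-.1565,.065],83.4)"
```

```text
t 2.45 [ 0.435  -0.1548  0.1056] dp [-0.007  0.003  0.162] turn [-0.006 -0.003  0.003]
```

View pics/w2.png

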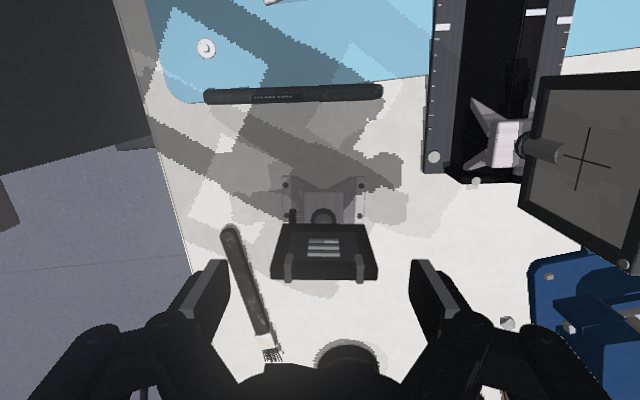

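The holder at (323,250) is centred between the fingers (228 and 411) and square to them. I descend and grip.

Call:
{"api": "arm_command", "payload": {"dp": [[0,0.003,0.16],[-0.005,0.003,0.16],[-0.005,0.003,0.16],[-0.005,0.003,0.16],[-0.005,0.003,0.16]], "turn": [[0,0,0],[0,0,0],[0,0,0],[0,0,0],[0,0,0]], "jaw": [1,1,1,0.3,0.3]}}

```text
time_s: 3.08
eef_pos: [0.4371, -0.1566, 0.0677]
eef_rot: [0.001, 0.745, 0.667, -0.0]
wrist_force: [-6.6, -0.1, 20.6]
opening: 0.621
grasp_force: 58.2
```

Call:
{"api": "arm_command", "payload": {"dp": [[0,0,0],[0,0,0],[0,0,0]], "turn": [[0,0,0],[0,0,0],[0,0,0]], "jaw": [0.3,0.3,0.3]}}

```text
time_s: 3.45
eef_pos: [0.4372, -0.1567, 0.0679]
eef_rot: [0.001, 0.745, 0.667, -0.0]
wrist_force: [-4.4, 0.6, 9.2]
opening: 0.624
grasp_force: 60.7
```

Call:
{"api": "arm_command", "payload": {"dp": [[0,0,-0.1],[0,0,-0.3],[0,0,-0.4],[0,0,-0.5],[0,0,-0.5]], "turn": [[0,0,0],[0,0,0],[0,0,0],[0,0,0],[0,0,0]], "jaw": [0.3,0.3,0.3,0.3,0.3]}}

```text
time_s: 4.08
eef_pos: [0.4378, -0.1569, 0.1933]
eef_rot: [0.002, 0.745, 0.667, 0.001]
wrist_force: [0.2, -0.1, -1.4]
opening: 0.626
grasp_force: 63.6
```

```bash
python3 -c "
from h import *
o=get_obs();print(o['opening'],o['grasp_force'],o['wrist_force']);go([.5766,.0791,.19],85.7)"
```

```text
0.6257082829499813 63.62059235572815 [ 0.18035206 -0.11025797 -1.37995446]
t 4.08 [ 0.4378 -0.1569  0.1933] dp [1.    0.446 0.013] turn [ 0.008  0.004 -0.07 ]
```

Call:
{"api": "arm_command", "payload": {"dp": [[0.1,0.05,-0.1],[0.4,0.17,-0.1],[0.7,0.31,-0.1],[0.9,0.4,-0.1],[0.99,0.44,-0.1]], "turn": [[0,0,0],[0,0,0],[0,0,-0.07],[0,0,-0.07],[0,0,-0.07]], "jaw": [0.3,0.3,0.3,0.3,0.3]}}

```text
time_s: 4.7
eef_pos: [0.5736, 0.0797, 0.2144]
eef_rot: [-0.001, 0.733, 0.68, -0.001]
wrist_force: [0.6, -1.8, -1.3]
opening: 0.627
grasp_force: 63.6
```

Call:
{"api": "arm_command", "payload": {"dp": [[0.01,0.005,0.1],[0.01,0.005,0.2],[0.01,0.005,0.2]], "turn": [[0,0,0],[0,0,0],[0,0,0]], "jaw": [0.3,0.3,0.3]}}

```text
time_s: 5.08
eef_pos: [0.5722, 0.0803, 0.1623]
eef_rot: [-0.003, 0.733, 0.68, -0.003]
wrist_force: [0.4, 0.8, -1.1]
opening: 0.623
grasp_force: 63.7
```

```bash
python3 -c "
from h import *
snap('w3');go([.5766,.0791,.083],85.7)"
```

```text
t 5.12 [0.5736 0.08   0.1643] dp [-0.003  0.014  0.325] turn [-0.008  0.    -0.   ]
```

View pics/w3.png

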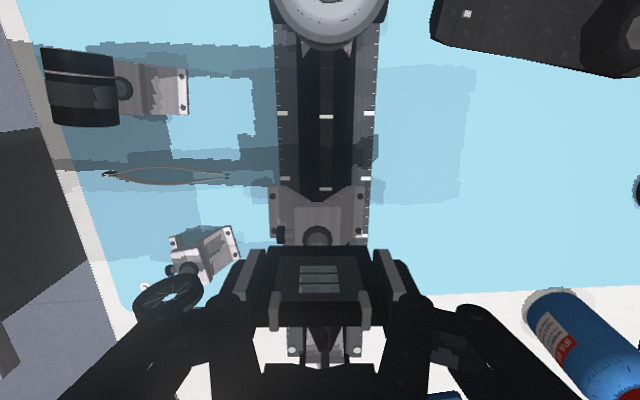

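The saddle hangs squarely over the rail. Marks are visible at (283,114), (326,117), (368,114) and (284,180), (325,190), (367,178). I'll check them against the targets.

```bash
python3 -c "
from h import *
for uv,z in [((283,114),.006),((326,117),.04),((368,114),.006),((284,180),.006),((325,190),.04),((367,178),.006)]: print(atz(*wray('w3',uv),z).round(4))
# feet edge measured
go([.5766,.0791,.083],85.7)"
```

```text
[0.5428 0.1424 0.006 ]
[0.5818 0.14   0.04  ]
[0.6206 0.1366 0.006 ]
[0.5367 0.0795 0.006 ]
[0.5767 0.0774 0.04  ]
[0.6183 0.0757 0.006 ]
t 5.12 [0.5736 0.08   0.1643] dp [-0.003  0.014  0.325] turn [-0.008  0.    -0.   ]
```

Call:
{"api": "arm_command", "payload": {"dp": [[0,0.012,0.15],[0,0.012,0.25],[-0.003,0.012,0.31],[-0.003,0.012,0.325],[-0.003,0.012,0.325]], "turn": [[0,0,0],[0,0,0],[0,0,0],[0,0,0],[0,0,0]], "jaw": [0.3,0.3,0.3,0.3,0.3]}}

```text
time_s: 5.75
eef_pos: [0.5786, 0.0788, 0.0859]
eef_rot: [0.0, 0.733, 0.68, 0.0]
wrist_force: [0.0, 0.3, -1.8]
opening: 0.62
grasp_force: 63.7
```

```bash
python3 -c "
from h import *
go([.5766,.0785,.08],85.7)"
```

```text
t 5.75 [0.5786 0.0788 0.0859] dp [-0.002 -0.008  0.024] turn [ 0.002 -0.    -0.001]
```

Call:
{"api": "arm_command", "payload": {"dp": [[0,-0.006,0.02],[0,-0.006,0.02],[0,-0.006,0.02],[0,-0.006,0.02]], "turn": [[0,0,0],[0,0,0],[0,0,0],[0,0,0]], "jaw": [0.3,0.3,0.3,0.3]}}

```text
time_s: 6.25
eef_pos: [0.5786, 0.0788, 0.0829]
eef_rot: [0.002, 0.733, 0.68, 0.002]
wrist_force: [-1.1, -0.1, 7.5]
opening: 0.618
grasp_force: 64.5
```

Call:
{"api": "arm_command", "payload": {"dp": [[0,0,0],[0,0,0],[0,0,0],[0,0,0]], "turn": [[0,0,0],[0,0,0],[0,0,0],[0,0,0]], "jaw": [0.95,0.95,0.95,0.95]}}

```text
time_s: 6.75
eef_pos: [0.5763, 0.0791, 0.0799]
eef_rot: [-0.0, 0.733, 0.68, -0.0]
wrist_force: [-0.2, 0.2, -0.1]
opening: 0.947
grasp_force: 0.0
```

Call:
{"api": "arm_command", "payload": {"dp": [[0,0,-0.1],[0,0,-0.3],[0,0,-0.5],[0,0,-0.7],[0,0,-0.8]], "turn": [[0,0,0],[0,0,0],[0,0,0],[0,0,0],[0,0,0]], "jaw": [1,1,1,1,1]}}

```text
time_s: 7.38
eef_pos: [0.5775, 0.079, 0.2836]
eef_rot: [0.002, 0.733, 0.68, 0.002]
wrist_force: [-0.1, -0.6, 0.3]
opening: 1.001
grasp_force: 0.0
```

```bash
python3 -c "
from h import *
go([.425,.09,.28],86)"
```

```text
t 7.38 [0.5775 0.079  0.2836] dp [-0.002 -0.612  0.012] turn [ 0.009 -0.    -0.01 ]
```

Call:
{"api": "arm_command", "payload": {"dp": [[-0.05,-0.2,-0.05],[-0.1,-0.4,-0.1],[-0.15,-0.55,-0.16],[-0.18,-0.6,-0.2],[-0.18,-0.6,-0.2]], "turn": [[0,0,0],[0,0,0],[0,0,0],[0,0,0],[0,0,0]], "jaw": [1,1,1,1,1]}}

```text
time_s: 8.0
eef_pos: [0.4235, 0.0452, 0.3311]
eef_rot: [0.001, 0.733, 0.68, 0.001]
wrist_force: [0.2, -1.0, -0.6]
opening: 1.0
grasp_force: 0.0
```

Call:
{"api": "arm_command", "payload": {"dp": [[0,0,0],[0,0,0]], "turn": [[0,0,0],[0,0,0]], "jaw": [1,1]}}

```text
time_s: 8.25
eef_pos: [0.4237, 0.0456, 0.3292]
eef_rot: [-0.001, 0.733, 0.68, -0.0]
wrist_force: [0.2, 1.2, -0.2]
opening: 0.998
grasp_force: 0.0
```

```bash
python3 -c "
from h import *
snap('w4');go([.436,.01,.28],86)
im=cv2.imread('pics/w4.png')
cv2.imwrite('pics/w4c.png',cv2.resize(im[0:200,200:460],None,fx=3,fy=3,interpolation=cv2.INTER_CUBIC))"
```

```text
t 8.30 [0.4237 0.0456 0.3293] dp [-0.139  0.06   0.197] turn [-0.003 -0.001 -0.01 ]
```

View pics/w4c.png

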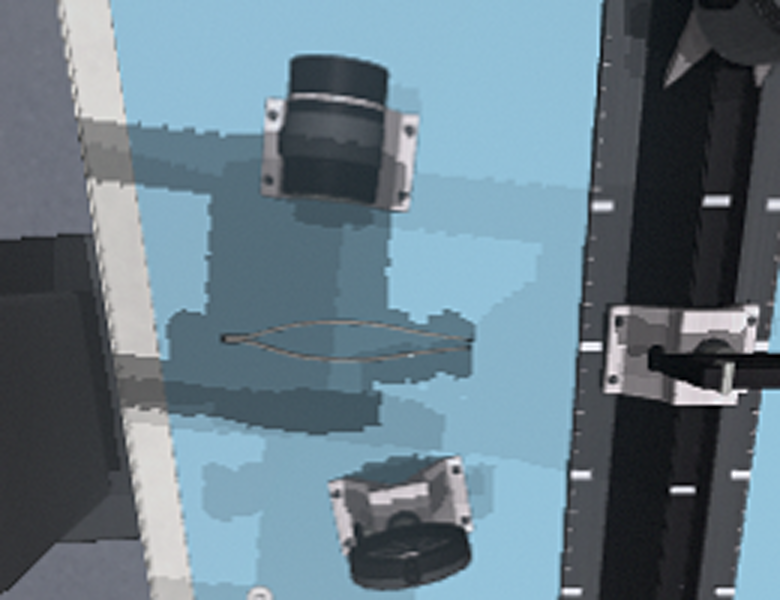

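The slide holder is square on its mark, with saddle rows 310–400 and the mark at 346. The objective's foot screws are at (273,115), (410,130), (268,182) and (405,195). The iris screws are at (338,495), (455,468) and (468,520), so it is turned.

```bash
python3 - <<'E'
from h import *
W=lambda u,v,z=.006:atz(*wray('w4',(u/3+200-.33,v/3-.33)),z)
P=[W(*p) for p in [(273,115),(410,130),(268,182),(405,195)]]
print('obj',np.mean(P,0).round(4)); 
ang=lambda d:np.degrees(np.arctan2(d[1],d[0]))
for a,b in [(0,1),(2,3),(2,0),(3,1)]: d=P[b]-P[a]; print('%.4f %.1f'%(np.linalg.norm(d),ang(d)))
for p in P: print(p.round(4))
I=[W(*p) for p in [(338,495),(455,468),(468,520)]]
for a,b in [(0,1),(2,1)]: d=I[b]-I[a]; print('iris %.4f %.1f'%(np.linalg.norm(d),ang(d)))
print('iris c',((I[0]+I[2])/2).round(4))
p,q=W(330,482,.003),W(462,458,.003); print('edge',p,q,np.linalg.norm(q-p),ang(q-p))
p,q=W(350,575,.086),W(471,550,.086);print('ring',p,q,np.linalg.norm(q-p),ang(q-p))
# objective tube, top outline at z .086
for uv in [(290,70),(387,75),(283,190),(378,200)]: print(W(*uv,.086).round(4))
p=atz(*wray('w4',(200+685/3,352/3)),.012);print('slide',p)
E
```

```text
obj [0.4246 0.1732 0.006 ]
0.0610 -9.8
0.0623 -9.2
0.0273 79.2
0.0266 82.0
[0.3968 0.1917 0.006 ]
[0.4569 0.1812 0.006 ]
[0.3917 0.1648 0.006 ]
[0.4531 0.1549 0.006 ]
iris 0.0601 9.0
iris 0.0278 101.4
iris c [0.4439 0.0093 0.006 ]
edge [0.40790564 0.02450681 0.003     ] [0.47477229 0.03182205 0.003     ] 0.06726560717570662 6.243352525731756
ring [0.41706529 0.00194286 0.086     ] [0.46926677 0.00933603 0.086     ] 0.052722417488046396 8.061049151246348
[0.4102 0.195  0.086 ]
[0.445  0.1909 0.086 ]
[0.4037 0.1557 0.086 ]
[0.439  0.1496 0.086 ]
slide [0.58106457 0.07583463 0.012     ]
```

```bash
python3 -c "
from h import *
go([.4437,.009,.165],98.5)"
```

```text
t 8.30 [0.4237 0.0456 0.3293] dp [-0.14   0.092  0.657] turn [-0.003 -0.001 -0.426]
```

Call:
{"api": "arm_command", "payload": {"dp": [[-0.14,0.092,0.1],[-0.14,0.092,0.35],[-0.14,0.092,0.55],[-0.14,0.092,0.65],[-0.14,0.092,0.65]], "turn": [[0,0,-0.3],[0,0,-0.426],[0,0,-0.426],[0,0,-0.426],[0,0,-0.426]], "jaw": [1,1,1,1,1]}}

```text
time_s: 8.93
eef_pos: [0.4421, 0.0093, 0.1651]
eef_rot: [-0.003, 0.653, 0.757, -0.001]
wrist_force: [1.2, 0.6, -0.1]
opening: 0.999
grasp_force: 0.0
```

Call:
{"api": "arm_command", "payload": {"dp": [[0,0,0]], "turn": [[0,0,0]], "jaw": [1]}}

```text
time_s: 9.05
eef_pos: [0.4447, 0.0087, 0.1685]
eef_rot: [0.001, 0.653, 0.757, 0.0]
wrist_force: [0.6, -0.1, -0.5]
opening: 1.002
grasp_force: 0.0
```

```bash
python3 -c "
from h import *
snap('w5');go([.4437,.009,.066],98.5)"
```

```text
t 9.10 [0.445  0.0086 0.169 ] dp [ 0.003 -0.006  0.412] turn [ 0.004  0.002 -0.   ]
```

View pics/w5.png

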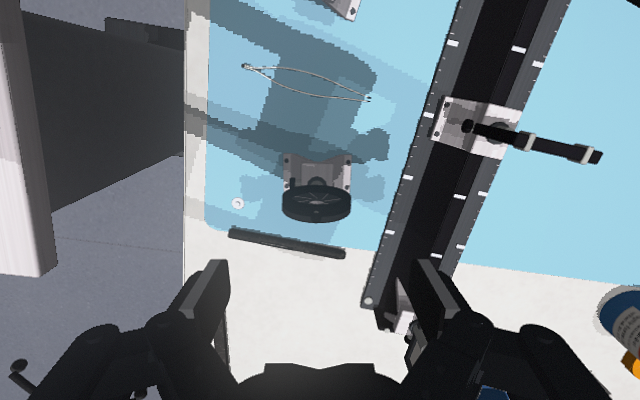

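The iris at (317,200) is centred and square between the fingers. I descend, grip and lift.

Call:
{"api": "arm_command", "payload": {"dp": [[0.003,-0.006,0.15],[0.003,-0.006,0.3],[0.003,-0.006,0.4],[0.003,-0.006,0.41],[0.003,-0.006,0.41]], "turn": [[0,0,0],[0,0,0],[0,0,0],[0,0,0],[0,0,0]], "jaw": [1,1,1,1,0.9]}}

```text
time_s: 9.72
eef_pos: [0.4435, 0.0091, 0.0665]
eef_rot: [0.001, 0.653, 0.757, 0.001]
wrist_force: [0.1, -0.7, 0.2]
opening: 0.897
grasp_force: 0.0
```

Call:
{"api": "arm_command", "payload": {"dp": [[0,0,0],[0,0,0],[0,0,0],[0,0,0],[0,0,0]], "turn": [[0,0,0],[0,0,0],[0,0,0],[0,0,0],[0,0,0]], "jaw": [0.3,0.3,0.3,0.3,0.3]}}

```text
time_s: 10.35
eef_pos: [0.4435, 0.009, 0.0668]
eef_rot: [0.001, 0.653, 0.757, 0.001]
wrist_force: [-3.0, 0.5, 9.4]
opening: 0.593
grasp_force: 60.7
```

Call:
{"api": "arm_command", "payload": {"dp": [[0,0,-0.1],[0,0,-0.3],[0,0,-0.4],[0,0,-0.5],[0,0,-0.5]], "turn": [[0,0,0],[0,0,0],[0,0,0],[0,0,0],[0,0,0]], "jaw": [0.3,0.3,0.3,0.3,0.3]}}

```text
time_s: 10.98
eef_pos: [0.4436, 0.009, 0.1921]
eef_rot: [0.002, 0.653, 0.757, 0.001]
wrist_force: [-0.0, -0.0, -2.7]
opening: 0.582
grasp_force: 63.7
```

```bash
python3 -c "
from h import *
go([.5720,.0170,.19],85.7)"
```

```text
t 10.97 [0.4436 0.009  0.1921] dp [-0.044  0.513  0.011] turn [0.009 0.003 0.426]
```

Call:
{"api": "arm_command", "payload": {"dp": [[-0.01,0.1,-0.05],[-0.03,0.3,-0.05],[-0.04,0.45,-0.05],[-0.044,0.51,0],[-0.044,0.51,0.1]], "turn": [[0,0,0.1],[0,0,0.3],[0,0,0.426],[0,0,0.426],[0,0,0.426]], "jaw": [0.3,0.3,0.3,0.3,0.3]}}

```text
time_s: 11.6
eef_pos: [0.571, 0.0172, 0.1636]
eef_rot: [0.0, 0.733, 0.68, 0.0]
wrist_force: [-0.5, -0.1, -4.1]
opening: 0.585
grasp_force: 63.9
```

Call:
{"api": "arm_command", "payload": {"dp": [[0,0,0],[0,0,0]], "turn": [[0,0,0],[0,0,0]], "jaw": [0.3,0.3]}}

```text
time_s: 11.85
eef_pos: [0.5697, 0.0173, 0.1648]
eef_rot: [-0.0, 0.733, 0.68, -0.0]
wrist_force: [0.7, -0.2, -2.3]
opening: 0.586
grasp_force: 63.8
```

```bash
python3 -c "
from h import *
snap('w6');go([.5720,.0170,.083],85.7)"
```

```text
t 11.90 [0.5701 0.0171 0.1656] dp [0.    0.007 0.33 ] turn [ 0.001  0.    -0.   ]
```

View pics/w6.png

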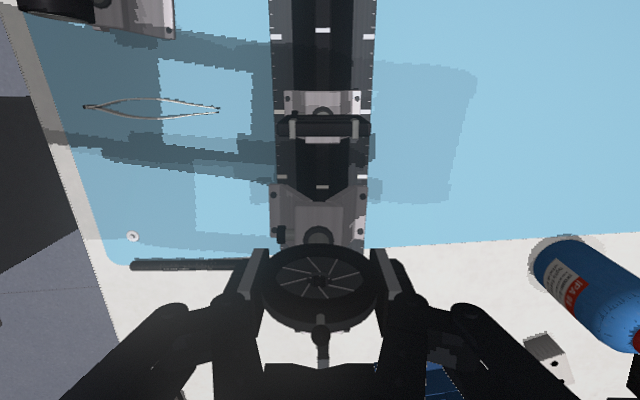

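The iris hangs square over the rail, with the slide holder seated behind it at (322,125). I lower it until contact.

Call:
{"api": "arm_command", "payload": {"dp": [[0,0.007,0.15],[0,0.007,0.25],[0,0.007,0.31],[0,0.007,0.33],[0,0.007,0.33]], "turn": [[0,0,0],[0,0,0],[0,0,0],[0,0,0],[0,0,0]], "jaw": [0.3,0.3,0.3,0.3,0.3]}}

```text
time_s: 12.52
eef_pos: [0.5723, 0.017, 0.0833]
eef_rot: [0.0, 0.733, 0.68, 0.0]
wrist_force: [0.4, -0.6, -2.6]
opening: 0.581
grasp_force: 63.9
```

Call:
{"api": "arm_command", "payload": {"dp": [[0,0,0.01],[0,0,0.02],[0,0,0.02]], "turn": [[0,0,0],[0,0,0],[0,0,0]], "jaw": [0.3,0.3,0.3]}}

```text
time_s: 12.9
eef_pos: [0.5732, 0.0168, 0.0795]
eef_rot: [0.001, 0.733, 0.68, 0.001]
wrist_force: [-1.7, -1.0, 4.8]
opening: 0.584
grasp_force: 64.6
```

```bash
python3 -c "
from h import *
go([.5720,.0170,.079],85.7)"
```

```text
t 12.90 [0.5732 0.0168 0.0795] dp [ 0.001 -0.005  0.002] turn [0.006 0.001 0.001]
```

Contact at the expected height. I release, retreat and go to view the objective.

Call:
{"api": "arm_command", "payload": {"dp": [[0,0,0],[0,0,0],[0,0,0],[0,0,0],[0,0,0]], "turn": [[0,0,0],[0,0,0],[0,0,0],[0,0,0],[0,0,0]], "jaw": [0.95,0.95,0.95,0.95,0.95]}}

```text
time_s: 13.52
eef_pos: [0.5716, 0.0171, 0.0775]
eef_rot: [-0.0, 0.733, 0.68, -0.0]
wrist_force: [0.1, -0.4, 0.1]
opening: 0.955
grasp_force: 0.0
```

Call:
{"api": "arm_command", "payload": {"dp": [[0,0,-0.1],[0,0,-0.3],[0,0,-0.5],[0,0,-0.7],[0,0,-0.8]], "turn": [[0,0,0],[0,0,0],[0,0,0],[0,0,0],[0,0,0]], "jaw": [1,1,1,1,1]}}

```text
time_s: 14.15
eef_pos: [0.5728, 0.017, 0.2812]
eef_rot: [0.002, 0.733, 0.68, 0.001]
wrist_force: [-0.3, -0.0, -1.0]
opening: 1.001
grasp_force: 0.0
```

```bash
python3 -c "
from h import *
go([.4246,.173,.165],80.6)"
```

```text
t 14.15 [0.5728 0.017  0.2812] dp [ 0.578 -0.64   0.461] turn [0.009 0.    0.17 ]
```

Call:
{"api": "arm_command", "payload": {"dp": [[0.15,-0.16,0],[0.3,-0.34,0],[0.45,-0.5,0],[0.578,-0.64,0.1],[0.578,-0.64,0.2]], "turn": [[0,0,0],[0,0,0.17],[0,0,0.17],[0,0,0.17],[0,0,0.17]], "jaw": [1,1,1,1,1]}}

```text
time_s: 14.78
eef_pos: [0.4211, 0.1754, 0.2274]
eef_rot: [0.0, 0.761, 0.648, 0.001]
wrist_force: [0.8, -0.3, -0.5]
opening: 0.999
grasp_force: 0.0
```

Call:
{"api": "arm_command", "payload": {"dp": [[0,0,0.15],[0,0,0.26],[0,0,0.26],[0,0,0.26]], "turn": [[0,0,0],[0,0,0],[0,0,0],[0,0,0]], "jaw": [1,1,1,1]}}

```text
time_s: 15.28
eef_pos: [0.4238, 0.1733, 0.1637]
eef_rot: [0.0, 0.763, 0.647, 0.001]
wrist_force: [0.3, -0.3, 0.4]
opening: 0.999
grasp_force: 0.0
```

```bash
python3 -c "
from h import *
snap('w7');go([.4246,.173,.067],80.6)"
```

```text
t 15.32 [0.4241 0.1733 0.164 ] dp [-0.001  0.001  0.388] turn [ 0.004 -0.001 -0.   ]
```

View pics/w7.png

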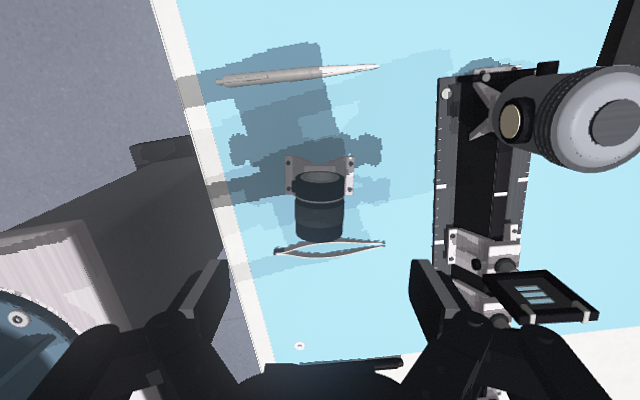

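The objective at (320,200) is centred and square between the fingers. I descend and grip.

Call:
{"api": "arm_command", "payload": {"dp": [[0,0,0.15],[0,0,0.28],[0,0,0.37],[0,0,0.385],[0,0,0.385]], "turn": [[0,0,0],[0,0,0],[0,0,0],[0,0,0],[0,0,0]], "jaw": [1,1,1,0.9,0.7]}}

```text
time_s: 15.95
eef_pos: [0.4241, 0.1733, 0.0675]
eef_rot: [0.0, 0.763, 0.647, 0.001]
wrist_force: [0.7, 0.7, -0.2]
opening: 0.712
grasp_force: 0.0
```

Call:
{"api": "arm_command", "payload": {"dp": [[0,0,0],[0,0,0],[0,0,0],[0,0,0],[0,0,0]], "turn": [[0,0,0],[0,0,0],[0,0,0],[0,0,0],[0,0,0]], "jaw": [0.15,0.15,0.15,0.15,0.15]}}

```text
time_s: 16.58
eef_pos: [0.4241, 0.1734, 0.0679]
eef_rot: [0.001, 0.763, 0.647, 0.001]
wrist_force: [-2.3, -0.4, 7.3]
opening: 0.404
grasp_force: 59.3
```

Call:
{"api": "arm_command", "payload": {"dp": [[0,0,-0.1],[0,0,-0.3],[0,0,-0.5],[0,0,-0.6],[0,0,-0.66]], "turn": [[0,0,0],[0,0,0],[0,0,0],[0,0,0],[0,0,0]], "jaw": [0.15,0.15,0.15,0.15,0.15]}}

```text
time_s: 17.2
eef_pos: [0.4235, 0.1733, 0.2332]
eef_rot: [0.001, 0.763, 0.647, 0.001]
wrist_force: [-0.6, -0.4, -2.1]
opening: 0.402
grasp_force: 60.6
```

```bash
python3 -c "
from h import *
go([.45,-.0445,.235],85.7);go([.5674,-.0445,.235],85.7)"
```

```text
t 17.20 [0.4235 0.1733 0.2332] dp [-0.842  0.247 -0.007] turn [ 0.005 -0.001 -0.17 ]
t 17.20 [0.4235 0.1733 0.2332] dp [-0.765  0.71  -0.006] turn [ 0.005 -0.001 -0.17 ]
```

Call:
{"api": "arm_command", "payload": {"dp": [[-0.2,0.06,0],[-0.45,0.15,0],[-0.65,0.3,0],[-0.75,0.5,0],[-0.765,0.68,0]], "turn": [[0,0,0],[0,0,-0.17],[0,0,-0.17],[0,0,-0.17],[0,0,-0.17]], "jaw": [0.15,0.15,0.15,0.15,0.15]}}

```text
time_s: 17.82
eef_pos: [0.5602, -0.046, 0.2305]
eef_rot: [-0.0, 0.734, 0.679, -0.0]
wrist_force: [-0.6, -0.0, -2.0]
opening: 0.404
grasp_force: 60.5
```

Call:
{"api": "arm_command", "payload": {"dp": [[0,0.03,0],[0,0.03,0.2],[0,0.03,0.28],[0,0.03,0.28]], "turn": [[0,0,0],[0,0,0],[0,0,0],[0,0,0]], "jaw": [0.15,0.15,0.15,0.15]}}

```text
time_s: 18.32
eef_pos: [0.5643, -0.0426, 0.1587]
eef_rot: [-0.003, 0.733, 0.68, -0.002]
wrist_force: [0.5, 0.4, -0.9]
opening: 0.402
grasp_force: 60.8
```

```bash
python3 -c "
from h import *
snap('w8');go([.5674,-.0445,.083],85.7)"
```

```text
t 18.38 [ 0.5657 -0.0431  0.1606] dp [-0.005  0.008  0.31 ] turn [-0.005 -0.001  0.001]
```

Call:
{"api": "arm_command", "payload": {"dp": [[-0.005,0.006,0.12],[-0.005,0.006,0.22],[-0.005,0.006,0.29],[-0.005,0.006,0.31],[-0.005,0.006,0.31]], "turn": [[0,0,0],[0,0,0],[0,0,0],[0,0,0],[0,0,0]], "jaw": [0.15,0.15,0.15,0.15,0.15]}}

```text
time_s: 19.0
eef_pos: [0.5688, -0.0452, 0.0845]
eef_rot: [0.0, 0.733, 0.68, 0.0]
wrist_force: [0.3, 1.1, -1.2]
opening: 0.405
grasp_force: 61.0
```

Call:
{"api": "arm_command", "payload": {"dp": [[0,0,0.01],[0,0,0.015],[0,0,0.015]], "turn": [[0,0,0],[0,0,0],[0,0,0]], "jaw": [0.15,0.15,0.15]}}

```text
time_s: 19.38
eef_pos: [0.5684, -0.0453, 0.0806]
eef_rot: [0.0, 0.733, 0.68, -0.0]
wrist_force: [-3.1, -0.3, 3.1]
opening: 0.402
grasp_force: 61.6
```

```bash
python3 -c "
from h import *
go([.5674,-.0445,.080],85.7)"
```

```text
t 19.38 [ 0.5684 -0.0453  0.0806] dp [ 0.003 -0.004  0.003] turn [ 0.  0. -0.]
```

Call:
{"api": "arm_command", "payload": {"dp": [[0,0,0],[0,0,0],[0,0,0],[0,0,0],[0,0,0]], "turn": [[0,0,0],[0,0,0],[0,0,0],[0,0,0],[0,0,0]], "jaw": [0.9,0.9,0.9,0.9,0.9]}}

```text
time_s: 20.0
eef_pos: [0.5684, -0.0452, 0.08]
eef_rot: [0.0, 0.733, 0.68, 0.0]
wrist_force: [-0.5, 0.6, -1.0]
opening: 0.899
grasp_force: 0.0
```

Call:
{"api": "arm_command", "payload": {"dp": [[0,0,-0.1],[0,0,-0.3],[0,0,-0.5],[0,0,-0.7],[0,0,-0.85]], "turn": [[0,0,0],[0,0,0],[0,0,0],[0,0,0],[0,0,0]], "jaw": [1,1,1,1,1]}}

```text
time_s: 20.62
eef_pos: [0.5687, -0.0453, 0.2952]
eef_rot: [0.001, 0.733, 0.68, 0.001]
wrist_force: [0.2, -0.1, -0.2]
opening: 1.002
grasp_force: 0.0
```

```bash
python3 -c "
from h import *
go([.43,.325,.29],85.7)"
```

```text
t 20.62 [ 0.5687 -0.0453  0.2952] dp [ 1.435 -0.665  0.018] turn [ 0.005  0.001 -0.   ]
```

Call:
{"api": "arm_command", "payload": {"dp": [[0.2,-0.1,0],[0.4,-0.2,0],[0.6,-0.3,0],[0.75,-0.35,0],[0.75,-0.35,0]], "turn": [[0,0,0],[0,0,0],[0,0,0],[0,0,0],[0,0,0]], "jaw": [1,1,1,1,1]}}

```text
time_s: 21.25
eef_pos: [0.4943, 0.1507, 0.2928]
eef_rot: [-0.0, 0.732, 0.682, 0.0]
wrist_force: [-0.2, -0.2, 0.4]
opening: 1.004
grasp_force: 0.0
```

Call:
{"api": "arm_command", "payload": {"dp": [[0.2,-0.1,0],[0.4,-0.2,0],[0.6,-0.3,0],[0.685,-0.315,0],[0.685,-0.315,0]], "turn": [[0,0,0],[0,0,0],[0,0,0],[0,0,0],[0,0,0]], "jaw": [1,1,1,1,1]}}

```text
time_s: 21.88
eef_pos: [0.4296, 0.3255, 0.2924]
eef_rot: [0.0, 0.733, 0.681, -0.0]
wrist_force: [-0.3, -0.1, 1.1]
opening: 0.999
grasp_force: 0.0
```

Call:
{"api": "arm_command", "payload": {"dp": [[0,0,0],[0,0,0]], "turn": [[0,0,0],[0,0,0]], "jaw": [1,1]}}

```text
time_s: 22.12
eef_pos: [0.4302, 0.3238, 0.2925]
eef_rot: [0.0, 0.734, 0.679, -0.0]
wrist_force: [-0.4, 0.6, 0.1]
opening: 1.001
grasp_force: 0.0
```

```bash
python3 -c "
from h import *
snap('w9');go([.43,.325,.29],85.7)
im=cv2.imread('pics/w9.png')
cv2.imwrite('pics/w9c.png',cv2.resize(im[0:200,200:460],None,fx=3,fy=3,interpolation=cv2.INTER_CUBIC))"
```

```text
t 22.18 [0.4301 0.3239 0.2925] dp [ 0.004 -0.001  0.01 ] turn [ 0.     0.    -0.004]
```

View pics/w9c.png

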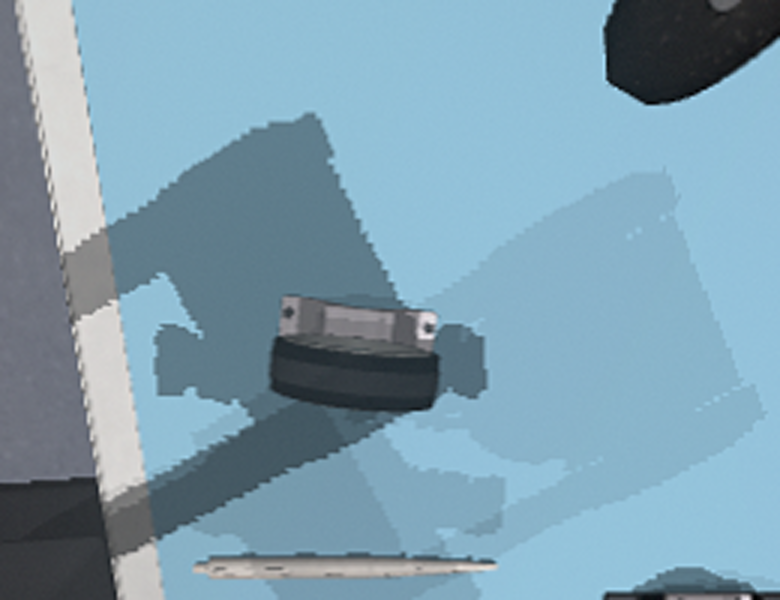

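The condenser's screws are at (290,313) and (429,328), its saddle edge runs (285,295)–(437,310), and the cell's sides are at columns 271 and 439.

```bash
python3 - <<'E'
from h import *
W=lambda u,v,z=.006:atz(*wray('w9',(u/3+200-.33,v/3-.33)),z)
ang=lambda d:np.degrees(np.arctan2(d[1],d[0]))
for n,a,b,z,back in [('screw',(290,313),(429,328),.006,.0136),('edge',(285,295),(437,310),.003,.02),('cell+y',(273,345),(440,352),.086,.009),('cell-y',(271,390),(436,402),.086,-.009)]:
    p,q=W(*a,z),W(*b,z); d=q-p; L=np.linalg.norm(d); u=np.array([-d[1],d[0],0])/L
    print(n,'%.4f %.1f'%(L,ang(d)),((p+q)/2-back*u).round(4))
E
```

```text
screw 0.0610 -10.3 [0.4333 0.3686 0.006 ]
edge 0.0667 -9.7 [0.4336 0.3696 0.003 ]
cell+y 0.0599 -6.7 [0.4331 0.3684 0.086 ]
cell-y 0.0603 -8.5 [0.4331 0.3695 0.086 ]
```

```bash
python3 -c "
from h import *
go([.4333,.369,.165],80.5)"
```

```text
t 22.18 [0.4301 0.3239 0.2925] dp [ 0.181 -0.001  0.51 ] turn [0.   0.   0.17]
```

Call:
{"api": "arm_command", "payload": {"dp": [[0.1,0,0],[0.18,0,0.15],[0.181,0,0.35],[0.181,0,0.5],[0.181,0,0.5]], "turn": [[0,0,0.17],[0,0,0.17],[0,0,0.17],[0,0,0.17],[0,0,0.17]], "jaw": [1,1,1,1,1]}}

```text
time_s: 22.8
eef_pos: [0.4311, 0.3684, 0.1644]
eef_rot: [-0.001, 0.763, 0.646, -0.003]
wrist_force: [0.4, -1.1, 0.1]
opening: 0.997
grasp_force: 0.0
```

Call:
{"api": "arm_command", "payload": {"dp": [[0,0,0]], "turn": [[0,0,0]], "jaw": [1]}}

```text
time_s: 22.92
eef_pos: [0.4341, 0.3703, 0.1693]
eef_rot: [0.0, 0.763, 0.646, 0.001]
wrist_force: [1.2, 1.5, 1.3]
opening: 1.003
grasp_force: 0.0
```

```bash
python3 -c "
from h import *
go([.4333,.369,.064],80.5)"
```

```text
t 22.93 [0.4341 0.3703 0.1693] dp [-0.006 -0.003  0.421] turn [ 0.003 -0.003  0.002]
```

Call:
{"api": "arm_command", "payload": {"dp": [[-0.003,-0.002,0.15],[-0.003,-0.002,0.3],[-0.003,-0.002,0.4],[-0.003,-0.002,0.415],[-0.003,-0.002,0.415]], "turn": [[0,0,0],[0,0,0],[0,0,0],[0,0,0],[0,0,0]], "jaw": [1,1,1,1,0.9]}}

```text
time_s: 23.55
eef_pos: [0.4338, 0.3702, 0.0659]
eef_rot: [0.0, 0.763, 0.647, 0.002]
wrist_force: [-0.5, 0.2, -0.4]
opening: 0.898
grasp_force: 0.0
```

Call:
{"api": "arm_command", "payload": {"dp": [[0,0,0],[0,0,0],[0,0,0],[0,0,0],[0,0,0]], "turn": [[0,0,0],[0,0,0],[0,0,0],[0,0,0],[0,0,0]], "jaw": [0.4,0.4,0.4,0.4,0.4]}}

```text
time_s: 24.18
eef_pos: [0.4335, 0.3704, 0.0663]
eef_rot: [0.0, 0.763, 0.647, 0.002]
wrist_force: [-2.3, -0.3, 7.0]
opening: 0.683
grasp_force: 63.3
```

Call:
{"api": "arm_command", "payload": {"dp": [[0,0,-0.1],[0,0,-0.3],[0,0,-0.5],[0,0,-0.65],[0,0,-0.75]], "turn": [[0,0,0],[0,0,0],[0,0,0],[0,0,0],[0,0,0]], "jaw": [0.4,0.4,0.4,0.4,0.4]}}

```text
time_s: 24.8
eef_pos: [0.4328, 0.3698, 0.2544]
eef_rot: [0.0, 0.763, 0.647, 0.002]
wrist_force: [0.5, -0.3, -3.9]
opening: 0.679
grasp_force: 66.1
```

```bash
python3 -c "
from h import *
go([.5812,.1405,.25],85.7)"
```

```text
t 24.80 [0.4328 0.3698 0.2544] dp [-0.808  0.736  0.018] turn [ 0.005 -0.004 -0.17 ]
```

Call:
{"api": "arm_command", "payload": {"dp": [[-0.12,0.1,0],[-0.3,0.26,0],[-0.48,0.42,0],[-0.66,0.58,0],[-0.78,0.71,0]], "turn": [[0,0,0],[0,0,-0.17],[0,0,-0.17],[0,0,-0.17],[0,0,-0.17]], "jaw": [0.4,0.4,0.4,0.4,0.4]}}

```text
time_s: 25.42
eef_pos: [0.5764, 0.1457, 0.2519]
eef_rot: [0.0, 0.734, 0.679, 0.0]
wrist_force: [-0.9, 0.1, -3.1]
opening: 0.68
grasp_force: 66.1
```

Call:
{"api": "arm_command", "payload": {"dp": [[-0.028,0.026,0],[-0.028,0.026,0.15],[-0.028,0.026,0.3],[-0.028,0.026,0.34],[-0.028,0.026,0.34]], "turn": [[0,0,0],[0,0,0],[0,0,0],[0,0,0],[0,0,0]], "jaw": [0.4,0.4,0.4,0.4,0.4]}}

```text
time_s: 26.05
eef_pos: [0.5812, 0.1412, 0.1665]
eef_rot: [-0.0, 0.733, 0.68, -0.0]
wrist_force: [-0.0, -0.6, -2.7]
opening: 0.687
grasp_force: 66.0
```

```bash
python3 -c "
from h import *
go([.5812,.1405,.082],85.7)"
```

```text
t 26.05 [0.5812 0.1412 0.1665] dp [-0.003  0.001  0.338] turn [-0.001 -0.     0.001]
```

Call:
{"api": "arm_command", "payload": {"dp": [[-0.003,0,0.13],[-0.003,0,0.24],[-0.003,0,0.31],[-0.003,0,0.335],[-0.003,0,0.335]], "turn": [[0,0,0],[0,0,0],[0,0,0],[0,0,0],[0,0,0]], "jaw": [0.4,0.4,0.4,0.4,0.4]}}

```text
time_s: 26.68
eef_pos: [0.582, 0.14, 0.0833]
eef_rot: [0.0, 0.733, 0.68, 0.0]
wrist_force: [0.8, -0.4, -4.0]
opening: 0.681
grasp_force: 66.3
```

Call:
{"api": "arm_command", "payload": {"dp": [[0,0,0.01],[0,0,0.017],[0,0,0.017]], "turn": [[0,0,0],[0,0,0],[0,0,0]], "jaw": [0.4,0.4,0.4]}}

```text
time_s: 27.05
eef_pos: [0.5824, 0.1399, 0.079]
eef_rot: [0.001, 0.733, 0.68, 0.001]
wrist_force: [1.9, -0.5, -1.4]
opening: 0.68
grasp_force: 66.4
```

```bash
python3 -c "
from h import *
go([.5812,.1405,.078],85.7)"
```

```text
t 27.05 [0.5824 0.1399 0.079 ] dp [ 0.002 -0.005  0.004] turn [ 0.004 -0.    -0.   ]
```

Call:
{"api": "arm_command", "payload": {"dp": [[0,-0.004,0.006],[0,-0.004,0.006],[0,-0.004,0.006]], "turn": [[0,0,0],[0,0,0],[0,0,0]], "jaw": [0.4,0.4,0.4]}}

```text
time_s: 27.42
eef_pos: [0.5822, 0.14, 0.0787]
eef_rot: [0.001, 0.733, 0.68, 0.002]
wrist_force: [1.6, -1.1, 4.9]
opening: 0.683
grasp_force: 67.1
```

Call:
{"api": "arm_command", "payload": {"dp": [[0,0,0],[0,0,0],[0,0,0],[0,0,0],[0,0,0]], "turn": [[0,0,0],[0,0,0],[0,0,0],[0,0,0],[0,0,0]], "jaw": [0.97,0.97,0.97,0.97,0.97]}}

```text
time_s: 28.05
eef_pos: [0.5804, 0.14, 0.0767]
eef_rot: [-0.0, 0.733, 0.68, -0.0]
wrist_force: [-0.2, -0.3, -0.7]
opening: 0.97
grasp_force: 0.0
```

Call:
{"api": "arm_command", "payload": {"dp": [[0,0,-0.1],[0,0,-0.3],[0,0,-0.5],[0,0,-0.7],[0,0,-0.9]], "turn": [[0,0,0],[0,0,0],[0,0,0],[0,0,0],[0,0,0]], "jaw": [1,1,1,1,1]}}

```text
time_s: 28.68
eef_pos: [0.5802, 0.14, 0.3035]
eef_rot: [0.0, 0.733, 0.68, 0.0]
wrist_force: [1.2, -0.2, 0.1]
opening: 0.996
grasp_force: 0.0
```

Call:
{"api": "arm_command", "payload": {"dp": [[-0.2,0,-0.1],[-0.4,0,-0.2],[-0.6,0,-0.3],[-0.6,0,-0.3],[-0.6,0,-0.3]], "turn": [[0,0,0],[0,0,0],[0,0,0],[0,0,0],[0,0,0]], "jaw": [1,1,1,1,1]}}

```text
time_s: 29.3
eef_pos: [0.569, -0.0094, 0.3764]
eef_rot: [-0.0, 0.733, 0.68, 0.0]
wrist_force: [-0.1, 0.7, -0.7]
opening: 0.997
grasp_force: 0.0
```

```bash
python3 -c "
from h import *
o=snap('w10');print(o['eef_pos'],o['time_s'])
im=cv2.imread('pics/w10.png');cv2.imwrite('pics/w10c.png',cv2.resize(im[0:290,180:470],None,fx=2,fy=2,interpolation=cv2.INTER_CUBIC))"
```

```text
[ 0.56898404 -0.00940327  0.37635676] 29.3
```

View pics/w10c.png

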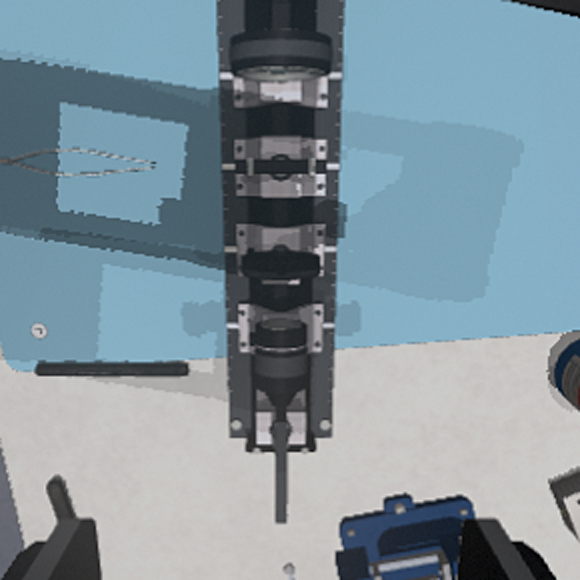

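All four riders sit square on the rail. The saddle screws straddle the marks at rows 76, 166, 248 and 328, in the right order, and the bystanders in view (tweezers, marker) are where they were.

```bash
python3 -c "
from bench import *
print(hand_in())"
```

```text
the job is handed in; nothing more can be done
None
```

I handed the job in at about 29 s: condenser, slide holder, iris and objective are seated in that order from the lamp and within a few mm of their marks in the last picture; the judge returned no verdict.

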